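Sweep rinsed bottle caps through a counting gate

TASK

Push the three blue bottle caps across the counting board with the fingertips, one at a time, through the narrow gate so that each one drops into the slot behind it. Do not grip or lift any cap: only slide them over the deck. Leave the red cap on the board where it lies, do not disturb the petri dish and the roll of tape beside the board, and finish with the hand clear of everything.

Things in the scene. Friction and masses are not known exactly. Their poses are not given: they have to be found in the camera images.
- board: fixed counting board. Origin on the worktop (z 0); +x is the way caps are pushed, +y across, z up. White flat deck 70 mm above the worktop, x -115 to +45 mm, y -110 to +110; open at the -x end; side rims 12 mm above the deck, inner faces at y -104 and +104. Thin green lines are only drawn on it. Board yaw is -0.5 to +0.15 rad
- gate (a point): middle of the gate at deck height (board x 49, y 0, z 70 mm), axes as the board's. The gate is the only opening, 40 mm wide (y -20 to +20), in a grey wall across the deck's +x end; the wall is at x 45 to 53 and 14 mm above the deck, posts rounded. The deck ends at x 45, at the wall's front face: a cap tips into the slot once its centre is past x 45
- slot (a point): middle of the floor of the slot behind the gate (board x 90, y 0 mm): a grey open-topped trough 48 mm wide (y), from board x 45 to 130 mm; floor 4 mm above the worktop (66 mm below the deck), walls 14 mm above the deck
- cap_1_mid (a point): blue ribbed bottle cap, loose, flat on the deck: a disc 30 mm in diameter, 12 mm high, 12 to 21 g. This point is its centre, 6 mm above its underside. The three are alike, any order will do. They start in a row across the deck, one near board y -56, one near 0, one near +56 mm (shuffled), each at board x -60 to -20 mm
- cap_2_mid (a point): blue ribbed bottle cap, loose, flat on the deck: a disc 30 mm in diameter, 12 mm high, 12 to 21 g. This point is its centre, 6 mm above its underside. The three are alike, any order will do. They start in a row across the deck, one near board y -56, one near 0, one near +56 mm (shuffled), each at board x -60 to -20 mm
- cap_3_mid (a point): blue ribbed bottle cap, loose, flat on the deck: a disc 30 mm in diameter, 12 mm high, 12 to 21 g. This point is its centre, 6 mm above its underside. The three are alike, any order will do. They start in a row across the deck, one near board y -56, one near 0, one near +56 mm (shuffled), each at board x -60 to -20 mm
- red_cap_mid (a point): a red cap of the same shape and size, set aside on the deck near the gate wall at the board's +y side (about board x = 20, y = 83 mm); it stays there. This point is its centre
- petri_dish: a lidded petri dish, 66 mm in diameter and 16 mm high, loose on the worktop about 165 mm to the board's +y side; origin at the centre of its underside
- label_tape: a roll of green tape, 66 mm in diameter and 19 mm high, loose on the worktop about 165 mm to the board's -y side; origin at the centre of its underside
Mind the look-alikes: they are no part of the job. What is shaped like the part that bears cap_2_mid but black or yellow is not meant.

How it is judged:
On the way, in this order (a step that is already met when the one before it is completed fails the run):
1. a first blue cap is down in the slot (((x of cap_1_mid in the frame of board between 0.042 and 0.135 m and y of cap_1_mid in the frame of board between -0.03 and 0.03 m and z of cap_1_mid in the frame of board below 0.066 m) or (x of cap_2_mid in the frame of board between 0.042 and 0.135 m and y of cap_2_mid in the frame of board between -0.03 and 0.03 m and z of cap_2_mid in the frame of board below 0.066 m) or (x of cap_3_mid in the frame of board between 0.042 and 0.135 m and y of cap_3_mid in the frame of board between -0.03 and 0.03 m and z of cap_3_mid in the frame of board below 0.066 m))), for 0.2 s.
2. a second blue cap is down in the slot ((((x of cap_1_mid in the frame of board between 0.042 and 0.135 m and y of cap_1_mid in the frame of board between -0.03 and 0.03 m and z of cap_1_mid in the frame of board below 0.066 m) and (x of cap_2_mid in the frame of board between 0.042 and 0.135 m and y of cap_2_mid in the frame of board between -0.03 and 0.03 m and z of cap_2_mid in the frame of board below 0.066 m)) or ((x of cap_1_mid in the frame of board between 0.042 and 0.135 m and y of cap_1_mid in the frame of board between -0.03 and 0.03 m and z of cap_1_mid in the frame of board below 0.066 m) and (x of cap_3_mid in the frame of board between 0.042 and 0.135 m and y of cap_3_mid in the frame of board between -0.03 and 0.03 m and z of cap_3_mid in the frame of board below 0.066 m)) or ((x of cap_2_mid in the frame of board between 0.042 and 0.135 m and y of cap_2_mid in the frame of board between -0.03 and 0.03 m and z of cap_2_mid in the frame of board below 0.066 m) and (x of cap_3_mid in the frame of board between 0.042 and 0.135 m and y of cap_3_mid in the frame of board between -0.03 and 0.03 m and z of cap_3_mid in the frame of board below 0.066 m)))), for 0.2 s.
3. the third blue cap is down in the slot (x of cap_1_mid in the frame of board between 0.042 and 0.135 m and y of cap_1_mid in the frame of board between -0.03 and 0.03 m and z of each of cap_1_mid, cap_2_mid, cap_3_mid in the frame of board below 0.066 m and x of cap_2_mid in the frame of board between 0.042 and 0.135 m and y of cap_2_mid in the frame of board between -0.03 and 0.03 m and x of cap_3_mid in the frame of board between 0.042 and 0.135 m and y of cap_3_mid in the frame of board between -0.03 and 0.03 m), for 0.2 s.
At the end, for the whole second after the job is handed in: All three blue caps lie at rest in the slot behind the gate, their centres at least 4 mm below the level of the deck; the red cap, the petri dish and the roll of tape are within 15 mm of where they were (all of step 3 and linear speed of each of cap_1, cap_2, cap_3 below 0.02 m/s and distance of each of red_cap_mid, petri_dish, label_tape from where it was at the start of the episode below 0.015 m); the robot touches nothing.
It fails at once if a cap is lifted more than 14 mm off the deck (z of any of cap_1_mid, cap_2_mid, cap_3_mid, red_cap_mid in the frame of board above 0.09 m).
It fails at once if a cap is taken between the fingers ((horizontal distance between the grasp point and cap_1_mid below 0.008 m and z of the grasp point in the frame of board below 0.096 m and contact force between the fingers and cap_1 above 0.5 N) or (horizontal distance between the grasp point and cap_2_mid below 0.008 m and z of the grasp point in the frame of board below 0.096 m and contact force between the fingers and cap_2 above 0.5 N) or (horizontal distance between the grasp point and cap_3_mid below 0.008 m and z of the grasp point in the frame of board below 0.096 m and contact force between the fingers and cap_3 above 0.5 N) or (horizontal distance between the grasp point and red_cap_mid below 0.008 m and z of the grasp point in the frame of board below 0.096 m and contact force between the fingers and red_cap above 0.5 N)).
It fails at once if the red cap is moved more than 15 mm (distance of red_cap_mid from where it was at the start of the episode above 0.015 m).
It fails at once if the petri dish or the roll of tape is moved more than 15 mm (distance of any of petri_dish, label_tape from where it was at the start of the episode above 0.015 m).
It also fails if it takes over 61 s, if anything falls off the work surface, if the arm or the gripper's body presses on something with over 40 N, if the wrist force passes 120 N, or if a joint passes its speed limit or range.

ROBOT

A 6-joint arm with a two-finger parallel gripper is mounted at the origin on a cart in front of the work surface, level with it; the furniture and walls round the work are solid. World frame = base frame: x ahead of the robot, y to its left, z up, the work surface at z = 0. Lengths are in m, angles in rad, forces in N, time in s.
With the tool pointing down it reaches from about 0.275 to 0.875 m from the base axis. Payload 12.5 kg.
Tool frame: the origin (TCP) lies on the centre line of the jaws, within the pads' length; the fingertips stand r.finger_overhang ahead of it and the grasp point (between the pads) lies 3 mm ahead of it (r.finger_overhang is the distance from the TCP to the fingertips, in m); z points along the fingers, y is the direction in which the jaws open and shut (so a half turn about z gives the same grasp; the last joint's range is limited). The gripper opens to 85 mm and grips with 20 to 120 N. Pads are 22 mm wide; open, the fingers measure 114 mm over their backs; the gripper's body (76 mm by 85 mm) begins 54 mm behind the grasp point. The pads swing forward as they close: fully open they stand 13 mm farther back than shut.
Start: joints at [1.233, 0.351, 1.652, -0, 1.139, -0.085], TCP at [0.138, 0.533, 0.253] pointing down, gripper open.
Joint ranges: [-2.75, 2.75], [-0.79, 2.1], [0.01, 2.65], [-1.57, 4.71], [0.07, 3.14], [-2.87, 2.87]. Speed limits (rad/s): [2.22, 2.22, 2.79, 3.14, 3.14, 3.14].

INTERFACE

Orientations are given as a unit quaternion [x, y, z, w].
In Python, from cell import r, optics gives the robot as it stands. The module is installed in compiled form; this text tells all that it offers. Calls block until the motion is done:
- r.move_to(position, orientation): joint-space move of the TCP to a pose.
- r.move_linear(position, rot=None, vel=0.15): straight line of the TCP; rot=None keeps the orientation; vel is the mean speed in m/s.
- r.set_joints(angles): joint-space move.
- r.set_gripper(opening, squeeze=None): opening from 0.0 (shut) to 1.0 (fully open); squeeze is the grip in N (None keeps the last); returns when the fingers have stopped.
- r.sleep(seconds).
- r.inverse_kinematics(position, orientation): joint angles nearest the present ones, or None.
- optics.get_image(name): name is "scene" or "top" or "wrist"; returns a dict with "pixels" (400x640x3 uint8, red, green, blue), "depth" (400x640 float32, m along the optical axis (not along the pixel's ray), 0 where there is no reading), "fx", "fy", "cx", "cy" (pixels), "D" ([k1, k2, p1, p2, k3] as OpenCV has them; the pictures are not rectified), "camera_from_world" (4x4, takes a point from world to camera coordinates); the wrist camera has in their place "mount" (4x4, takes a point from camera to tool coordinates, whose origin is the TCP and whose axes are the flange's). Camera axes: x right, y down, z forward; pixel columns grow to the right and rows downward; lengths in m; the calibration is good to about 2 mm. A picture is of the moment at which its call begins: read the wrist's pose just before it.
A pose or a line that the arm cannot do raises r.PlanningError and nothing moves.
- r.hand_in(): hands the job in, once; it reports no verdict.
Readings, each from a call of its own:
- r.current_t(): time.
- r.current_q(): joint angles.
- r.current_qvel(): joint speeds.
- r.current_effort(): joint torques, N m.
- r.current_tool_pos(): TCP position.
- r.current_ee_rot(): TCP orientation.
- r.current_contact_force(): force on the tool from outside, world axes, zero at the start.
- r.current_torque(): the same for the moment, N m.
- r.current_opening(): opening from 0.0 (shut) to 1.0 (fully open).
Only numpy, scipy, OpenCV 4.12 (cv2) and the standard library are available. Lean on these libraries where they do the work, as an engineer would, in place of code of your own. Each camera call takes 0.05 s, during which the arm holds its last target.

## Working session

There is one attempt and no reset: what is moved stays moved. The work goes in short steps, each a Python script; the robot and the scene stay as the last script left them, time stands still between calls to the robot, and variables do not carry over. Pictures are saved under pics/ and viewed, and the job is handed in when it is done.

```bash
mkdir -p pics; python3 - <<'E'
from cell import r, optics
import cv2,numpy as np
for n in ("scene","top"):
    d=optics.get_image(n)
    cv2.imwrite(f"pics/{n}0.png",d["pixels"][:,:,::-1])
    print(n,d["fx"],d["fy"],d["cx"],d["cy"],d["D"],np.round(d["camera_from_world"],4).tolist())
    np.save(n+"0.npy",d,allow_pickle=True)
print(r.current_t(),r.finger_overhang,r.current_tool_pos(),r.current_ee_rot(),r.current_opening())
E
```

```text
scene 384.17457635417054 384.17457635417054 320.57344866783046 199.92120936384967 [0.00221796 0.         0.         0.         0.        ] [[-0.5196, -0.8543, 0.0117, 0.1646], [-0.5576, 0.3287, -0.7622, 0.3991], [0.6473, -0.4026, -0.6472, 0.493], [0.0, 0.0, 0.0, 1.0]]
top 420.77362536249615 420.77362536249615 323.0162692128462 199.44272257467696 [-0.08590259  0.          0.          0.          0.        ] [[0.0199, -0.9994, 0.0267, -0.1634], [-0.9884, -0.0237, -0.1502, 0.5527], [0.1507, -0.0234, -0.9883, 0.9221], [0.0, 0.0, 0.0, 1.0]]
0.1 0.022 [0.13745607 0.53226794 0.25281512] [ 1.26062154e-01  9.92022210e-01 -5.08396091e-04 -9.60391796e-05] 1.0029574725754127
```

View pics/scene0.png

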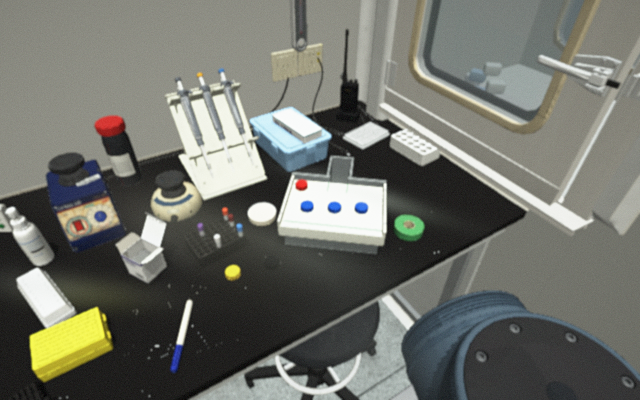

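View pics/top0.png

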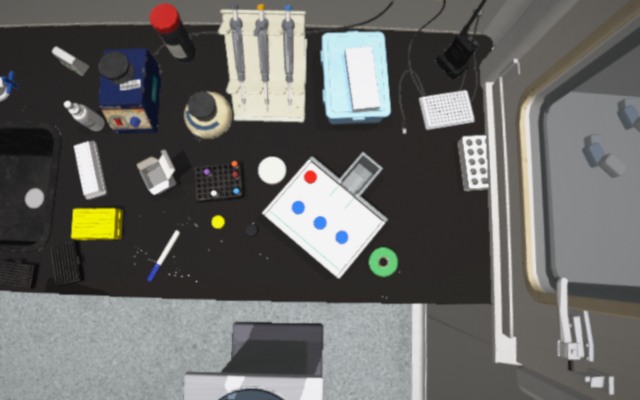

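```bash
cat > h.py <<'E'
import cv2,numpy as np
def ray(d,uv,z):
    K=np.array([[d["fx"],0,d["cx"]],[0,d["fy"],d["cy"]],[0,0,1]])
    p=cv2.undistortPoints(np.array(uv,float).reshape(-1,1,2),K,np.array(d["D"],float)).reshape(-1,2)
    T=d["camera_from_world"];R=T[:3,:3];t=T[:3,3]
    C=-R.T@t; D=np.c_[p,np.ones(len(p))]@R
    return C+D*((z-C[2])/D[:,2])[:,None]
def blobs(d,lo,hi,amin=30):
    h=cv2.cvtColor(d["pixels"],cv2.COLOR_RGB2HSV)
    m=cv2.inRange(h,np.array(lo),np.array(hi))
    n,l,s,c=cv2.connectedComponentsWithStats(m)
    return [(c[i],s[i,4]) for i in range(1,n) if s[i,4]>=amin],m
E
python3 - <<'E'
from h import *
for n in("top","scene"):
    d=np.load(n+"0.npy",allow_pickle=True).item()
    im=d["pixels"][:,:,::-1]
    x0,y0,w,h=(250,140,150,150) if n=="top" else (240,140,200,130)
    k=4 if n=="top" else 4
    cv2.imwrite(f"pics/{n}0c.png",cv2.resize(im[y0:y0+h,x0:x0+w],None,fx=k,fy=k,interpolation=cv2.INTER_CUBIC))
    for nm,lo,hi,z in(("blue",(105,150,100),(120,255,255),.082),("red",(0,170,120),(6,255,255),.082),("green",(50,80,60),(80,255,255),.019)):
        for c,a in blobs(d,lo,hi,25)[0]: print(n,nm,c.round(1),a,ray(d,c,z).round(4))
E
```

```text
top blue [10.3 75.6] 33 [[0.8346 0.6109 0.082 ]]
top blue [ 8.4 86.4] 40 [[0.807  0.6107 0.082 ]]
top blue [135. 121.] 35 [[0.7217 0.2839 0.082 ]]
top blue [297.8 207.1] 104 [[ 0.532  -0.0952  0.082 ]]
top blue [319.8 222.4] 106 [[ 0.4994 -0.1443  0.082 ]]
top blue [341.4 236.9] 99 [[ 0.4687 -0.192   0.082 ]]
top blue [152.8 272.7] 86 [[0.3815 0.2144 0.082 ]]
top red [163.3  16.5] 556 [[0.9876 0.2438 0.082 ]]
top red [310.  176.5] 101 [[ 0.6012 -0.1203  0.082 ]]
top green [382.6 261.5] 625 [[ 0.4177 -0.2931  0.019 ]]
scene blue [306.7 205.9] 94 [[ 0.5267 -0.0919  0.082 ]]
scene blue [334.1 206.8] 95 [[ 0.4945 -0.1407  0.082 ]]
scene blue [361.  207.5] 95 [[ 0.4635 -0.1886  0.082 ]]
scene blue [175.8 357.9] 165 [[0.3321 0.2382 0.082 ]]
scene red [108.5 125.4] 394 [[1.1    0.2132 0.082 ]]
scene red [301.1 184.7] 82 [[ 0.5966 -0.1172  0.082 ]]
scene red [ 78.3 225.4] 47 [[0.7063 0.3284 0.082 ]]
scene green [408.6 227.5] 607 [[ 0.4096 -0.2872  0.019 ]]
```

View pics/top0c.png

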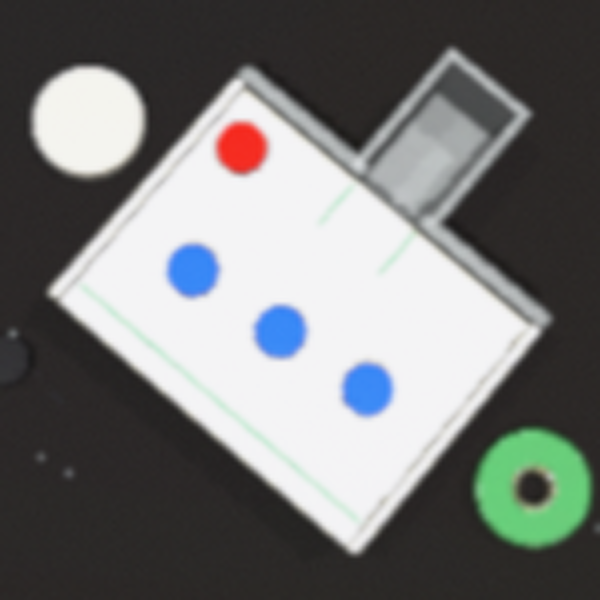

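View pics/scene0c.png

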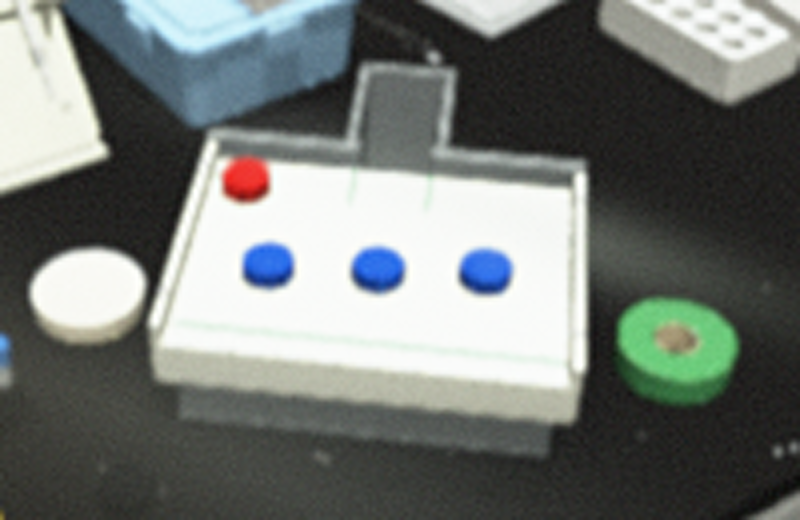

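```bash
cat > board.py <<'E'
from h import *
d=np.load("top0.npy",allow_pickle=True).item()
c=lambda u,v:(250+(u+.5)/4-.5,140+(v+.5)/4-.5)
W=ray(d,[c(50,293),c(355,553)],.082)[:,:2]
W=np.r_[W,ray(d,[c(549,319),c(247,68)],.084)[:,:2]]
B=np.array([[-.115,.11],[-.115,-.11],[.053,-.11],[.053,.11]])
mb,mw=B.mean(0),W.mean(0)
H=(B-mb).T@(W-mw);yaw=np.arctan2(H[0,1]-H[1,0],H[0,0]+H[1,1])
R=np.array([[np.cos(yaw),-np.sin(yaw)],[np.sin(yaw),np.cos(yaw)]])
o=mw-R@mb
tb=lambda p:(np.atleast_2d(p)[:,:2]-o)@R
tw=lambda p:np.atleast_2d(p)@R.T+o
E
python3 - <<'E'
from board import *
print(yaw,o,"edges",[np.linalg.norm(W[i]-W[(i+1)%4]).round(4) for i in range(4)]);print((tb(W)-B).round(4))
for z,l in((.082,[c(193,270),c(281,332),c(367,388),c(241,148)]),(.07,[c(320,222),c(379,272),c(352,183),c(415,232),c(83,287),c(357,520)]),(.084,[c(452,50),c(530,115),c(362,160),c(437,218)])):
    print(z,tb(ray(d,l,z)).round(4).tolist())
for z,l in((.019,[c(533,488)]),(.016,[c(88,121)])): print(tb(ray(d,l,z)).round(4),ray(d,l,z))
# depth checks
for u,v in((320,222),(340,200),(300,190),(330,250),(383,271)):
    x=(u-d["cx"])/d["fx"];y=(v-d["cy"])/d["fy"];z=d["depth"][v,u];T=d["camera_from_world"]
    print(u,v,(T[:3,:3].T@(np.array([x*z,y*z,z])-T[:3,3])).round(4))
E
```

```text
-0.6815901212623031 [ 0.53738092 -0.1740962 ] edges [np.float64(0.2177), np.float64(0.1659), np.float64(0.2177), np.float64(0.166)]
[[ 0.0009 -0.001 ]
 [ 0.0011  0.0013]
 [-0.001   0.001 ]
 [-0.0011 -0.0013]]
0.082 [[-0.0537, 0.0577], [-0.0485, -0.0012], [-0.0415, -0.0567], [0.0153, 0.082]]
0.07 [[0.0138, 0.0226], [0.0135, -0.0206], [0.0424, 0.0232], [0.044, -0.0216], [-0.0995, 0.0992], [-0.0993, -0.099]]
0.084 [[0.1348, 0.0281], [0.1344, -0.0289], [0.0534, 0.0263], [0.0553, -0.0262]]
[[-0.0179 -0.1685]] [[ 0.41735247 -0.29368017  0.019     ]]
[[-0.0211  0.1711]] [[ 0.62880534 -0.02791462  0.016     ]]
320 222 [ 0.5002 -0.1447  0.0838]
340 200 [ 0.5522 -0.1888  0.0676]
300 190 [ 0.5718 -0.0988  0.0731]
330 250 [ 0.4404 -0.1682  0.0695]
383 271 [ 0.3965 -0.2937  0.0171]
```

```bash
python3 - <<'E'
from board import *
s=np.load("scene0.npy",allow_pickle=True).item()
c2=lambda u,v:(240+(u+.5)/4-.5,140+(v+.5)/4-.5)
a=ray(s,[c2(212,132),c2(585,162)],.084); b=ray(s,[c2(152,328),c2(578,372)],.082)
g=ray(s,[c2(354,205),c2(428,208),c2(175,321),c2(562,360)],.07)
print(tb(a).round(4),tb(b).round(4),tb(g).round(4))
for p,q in((a[1],a[0]),(b[1],b[0]),(g[1],g[0]),(g[3],g[2])): print(np.arctan2(*(q-p)[:2][::-1])-np.pi/2)
# cap tops in scene via ellipse top centre approx
print(tb(ray(s,[c2(268,259),c2(378,263),c2(486,266)],.082)).round(4))
E
```

```text
[[ 0.0501  0.1087]
 [ 0.0538 -0.1094]] [[-0.1166  0.1075]
 [-0.1165 -0.1073]] [[ 0.012   0.0195]
 [ 0.0156 -0.0225]
 [-0.0974  0.1003]
 [-0.0968 -0.1004]]
-0.6646912867820416
-0.6812668475926538
-0.5963554011167654
-0.6785749758172718
[[-0.0552  0.058 ]
 [-0.0497 -0.0006]
 [-0.0436 -0.0578]]
```

```bash
cat > act.py <<'E'
from board import *
from cell import r,optics
def quat(hb):
    best=None
    for k in(0,np.pi):
        t=yaw+hb+k; q=[np.cos(t/2),np.sin(t/2),0,0]
        s=r.inverse_kinematics([.47,-.19,.15],q)
        if s is not None and (best is None or abs(s[5])<best[0]): best=(abs(s[5]),q)
    return best[1]
def pose(cap,s,hb):   # grasp axis s behind point cap (board), heading hb
    p=np.array(cap)-s*np.array([np.cos(hb),np.sin(hb)])
    return tw(p)[0]
def look(n):
    d=optics.get_image("top"); cv2.imwrite(f"pics/{n}.png",cv2.resize(d["pixels"][110:310,220:430,::-1],None,fx=3,fy=3,interpolation=cv2.INTER_CUBIC))
    for c,a in blobs(d,(105,150,60),(120,255,255),10)[0]:
        b=tb(ray(d,[c],.082))[0]
        if abs(b[1])<.12 and -.13<b[0]<.15: print("blue",c.round(1),a,b.round(4))
    for c,a in blobs(d,(0,170,120),(6,255,255),20)[0]: print("red",a,tb(ray(d,[c],.082))[0].round(4))
    return d
E
python3 - <<'E'
from act import *
q=quat(0)
r.set_gripper(0.21)
cap=tb(ray(d,[c(281,332)],.082))[0]; cap[1]=-.0005
p=pose(cap,.036,0)
r.move_to([p[0],p[1],.2],q)
print(r.current_t(),r.current_q(),r.current_opening())
r.move_linear([p[0],p[1],.097],vel=.15)
print(r.current_t(),r.current_tool_pos(),tb(r.current_tool_pos()),r.current_contact_force())
look("a1"); im=optics.get_image("wrist"); cv2.imwrite("pics/w1.png",im["pixels"][:,:,::-1])
s=optics.get_image("scene"); cv2.imwrite("pics/s1.png",cv2.resize(s["pixels"][140:270,240:440,::-1],None,fx=4,fy=4,interpolation=cv2.INTER_CUBIC))
E
```

```text
3.35 [-3.46292273e-01  3.04500745e-01  1.86581898e+00  8.07792407e-05
  9.71154366e-01 -1.23641665e+00] 0.2097747034887581
4.1833 [ 0.47190205 -0.12131972  0.09764535] [[-0.08409974 -0.00026883]] [0.11356371 0.33550607 0.41579726]
red 561 [0.0862 0.6079]
red 22 [-0.1723  0.5016]
red 101 [0.0156 0.082 ]
```

View pics/w1.png

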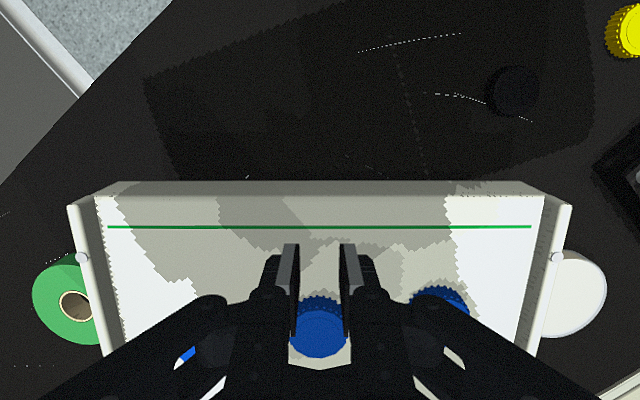

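View pics/s1.png

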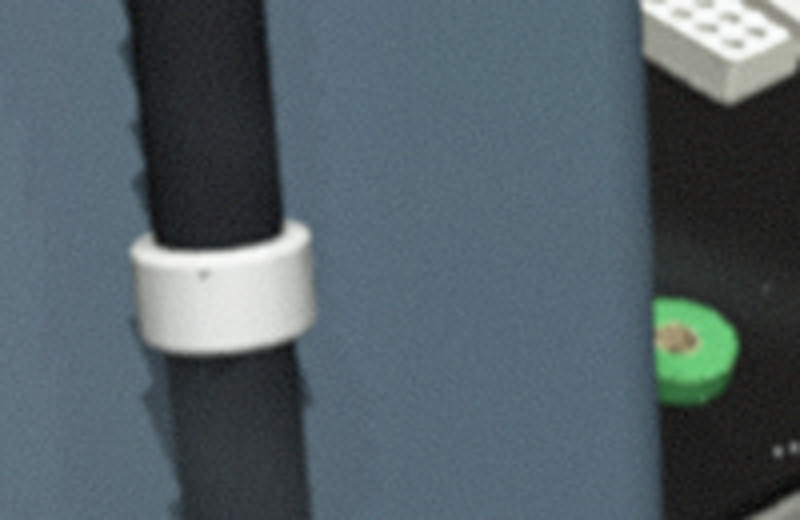

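View pics/a1.png

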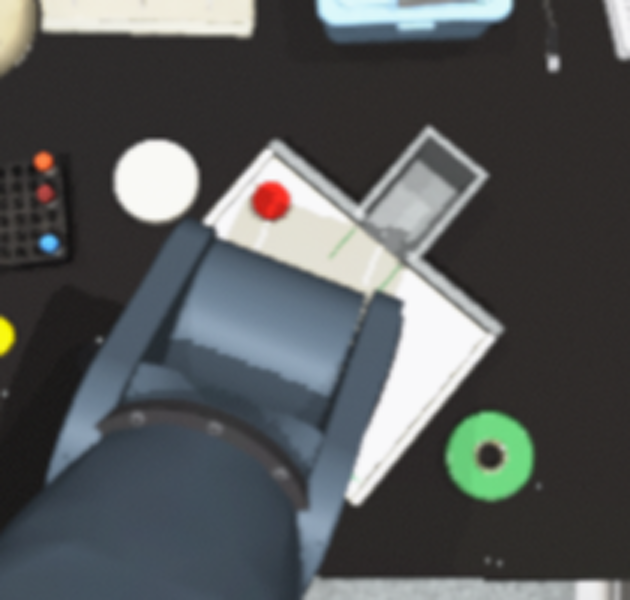

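```bash
python3 - <<'E'
from act import *
p=pose([-.01,0],.023,0)
r.move_linear([p[0],p[1],.097],vel=.08)
print(r.current_t(),tb(r.current_tool_pos()),r.current_contact_force())
im=optics.get_image("wrist"); cv2.imwrite("pics/w2.png",im["pixels"][:,:,::-1])
E
```

```text
5.125 [[-3.34092551e-02 -5.34107065e-05]] [0.06590763 0.24390161 0.78250676]
```

View pics/w2.png

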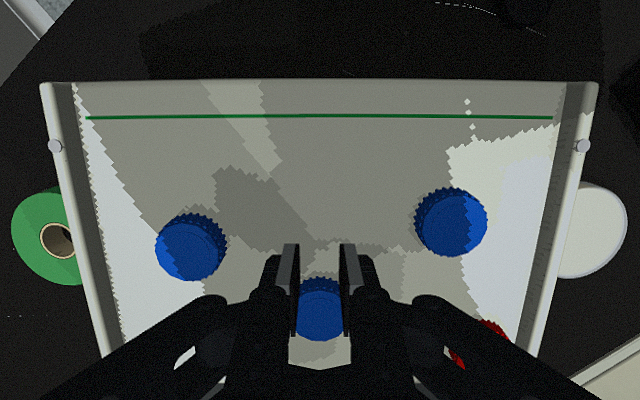

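```bash
cat >> act.py <<'E'
from scipy.spatial.transform import Rotation as Ro
def wrist(n=None):
    p=r.current_tool_pos();Q=r.current_ee_rot()
    w=optics.get_image("wrist")
    T=np.eye(4);T[:3,:3]=Ro.from_quat(Q).as_matrix();T[:3,3]=p
    w["camera_from_world"]=np.linalg.inv(T@w["mount"])
    if n: cv2.imwrite(f"pics/{n}.png",w["pixels"][:,:,::-1])
    return w
def wcaps(n=None,z=.082):
    w=wrist(n); m=blobs(w,(105,150,60),(125,255,255),400)[1]
    # bright smooth tops only
    out=[]
    for c,a in blobs(w,(105,150,60),(125,255,255),400)[0]:
        b=tb(ray(w,[c],z))[0]; out.append(b); print("wblue",c.round(1),a,b.round(4))
    return w
E
python3 - <<'E'
from act import *
w=wcaps()
for l in([(297,337),(290,243),(342,243)],): print(tb(ray(w,l,.079)).round(4))
print(tb(ray(w,[(88,117),(552,117)],.07)).round(4), "tcp",tb(r.current_tool_pos()))
print(w["mount"].round(4).tolist())
E
```

```text
wblue [452.6 223. ] 3465 [-0.0567  0.0569]
wblue [188.5 248.5] 3326 [-0.0451 -0.0554]
wblue [319.  310.8] 2435 [-0.0139  0.0008]
[[ 0.0033 -0.0099]
 [-0.0464 -0.0118]
 [-0.0464  0.0108]]
[[-0.1002 -0.0971]
 [-0.1     0.0998]] tcp [[-3.34541811e-02 -1.51164456e-05]]
[[-0.0011, -0.9543, -0.2989, 0.0773], [1.0, -0.0013, 0.0005, 0.0008], [-0.0009, -0.2989, 0.9543, -0.1192], [0.0, 0.0, 0.0, 1.0]]
```

```bash
python3 - <<'E'
from act import *
p=pose([.052,0],.023,0)
r.move_linear([p[0],p[1],.097],vel=.1)
print(r.current_t(),tb(r.current_tool_pos()),r.current_contact_force())
r.sleep(.3)
w=wcaps("w3")
E
```

```text
5.9917 [[ 2.84204574e-02 -2.32260489e-05]] [-0.57441741  1.38783739  0.03748839]
wblue [471.2  72.2] 4563 [-0.0546  0.0575]
wblue [169.7 105.3] 4371 [-0.0426 -0.0559]
wblue [318.8 291.7] 435 [0.0384 0.0008]
```

View pics/w3.png

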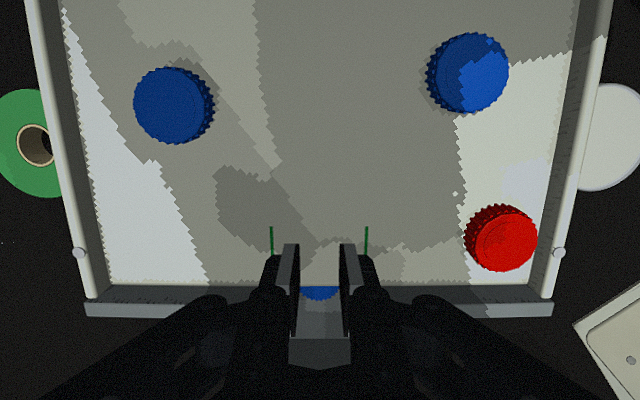

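```bash
cat >> act.py <<'E'
def leg1(cap,tgt):
    cap=np.array(cap);v=np.array(tgt)-cap;hb=np.arctan2(v[1],v[0]);q=quat(hb)
    t=r.current_tool_pos(); r.move_linear([t[0],t[1],.135],vel=.2)
    p=pose(cap,.0275,hb)
    r.move_linear([p[0],p[1],.135],rot=q,vel=.2)
    print("hover",r.current_t(),tb(r.current_tool_pos()),r.current_opening())
    w=wcaps()
    r.move_linear([p[0],p[1],.097],vel=.1)
    print("down",r.current_contact_force())
    p=pose(tgt,.023,hb)
    r.move_linear([p[0],p[1],.097],vel=.08)
    print("pushed",r.current_t(),tb(r.current_tool_pos()),r.current_contact_force())
    return hb
E
python3 - <<'E'
from act import *
leg1([-.054,.0575],[.022,.001])
wcaps("w4")
E
```

```text
hover 7.5083 [[-0.07588698  0.0736356 ]] 0.20669796835208312
wblue [319.4 273.9] 1809 [-0.0581  0.0607]
down [-0.27373032  0.24988686  0.29566046]
pushed 9.4833 [[0.00325734 0.01493415]] [ 1.04374245 -0.50071436  0.29242965]
wblue [135.9 277.7] 3102 [-0.0435 -0.0523]
wblue [319.  307.6] 2481 [0.0174 0.0045]
```

View pics/w4.png

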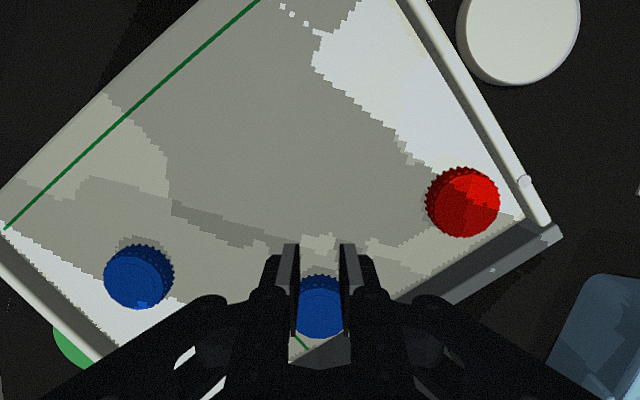

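```bash
cat >> act.py <<'E'
def leg2(tgt,hb):
    p=pose(tgt,.040,hb); r.move_linear([p[0],p[1],.097],vel=.12)
    p=pose([tgt[0],0],.042,0); r.move_linear([p[0],p[1],.097],rot=quat(0),vel=.1)
    print("aligned",r.current_t(),tb(r.current_tool_pos())); 
    wcaps("align%d"%int(r.current_t()*10))
    p=pose([.053,0],.023,0); r.move_linear([p[0],p[1],.097],vel=.09)
    print("pushed",r.current_t(),tb(r.current_tool_pos()),r.current_contact_force())
    r.sleep(.3)
E
python3 - <<'E'
from act import *
leg2([.022,.001],np.arctan2(-.0565,.076))
wcaps("w5")
E
```

```text
aligned 10.6167 [[-1.9775839e-02  9.6327873e-06]]
wblue [182.5 222. ] 3187 [-0.0437 -0.0564]
wblue [320.5 344. ] 2191 [0.0187 0.0014]
pushed 11.375 [[ 2.95236693e-02 -3.82971778e-05]] [-0.22997644  0.37783801  0.22255399]
wblue [169.  102.6] 4354 [-0.0426 -0.056 ]
wblue [318.2 290.5] 440 [0.0389 0.0005]
```

View pics/w5.png

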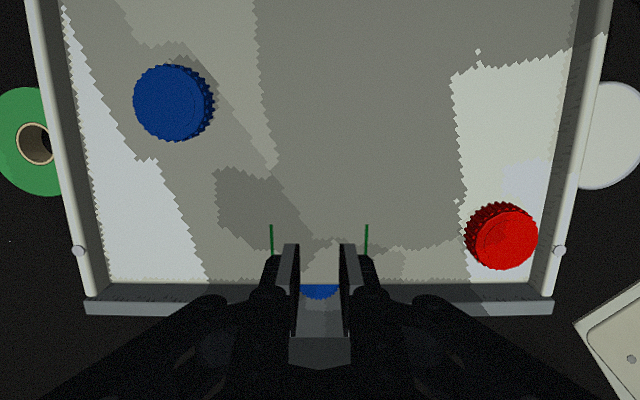

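```bash
python3 - <<'E'
from act import *
w=wrist();T=np.linalg.inv(w["camera_from_world"])
for u,v in((318,288),(318,295),(318,310),(318,325),(318,270)):
    z=w["depth"][v,u];P=T@np.array([(u-w["cx"])/w["fx"]*z,(v-w["cy"])/w["fy"]*z,z,1]);print(u,v,tb(P[:3]).round(3),P[2].round(3))
p=pose([0,0],.03,0);r.move_linear([p[0],p[1],.135],vel=.2)
w=wcaps("w6")
d=look("a6")
E
```

```text
318 288 [[0.072 0.   ]] 0.027
318 295 [[0.078 0.   ]] 0.025
318 310 [[0.106 0.   ]] 0.002
318 325 [[0.119 0.   ]] 0.002
318 270 [[0.036 0.   ]] 0.069
wblue [211.3 211.8] 2099 [-0.0437 -0.0563]
red 561 [0.0862 0.6079]
red 22 [-0.1723  0.5016]
```

View pics/a6.png

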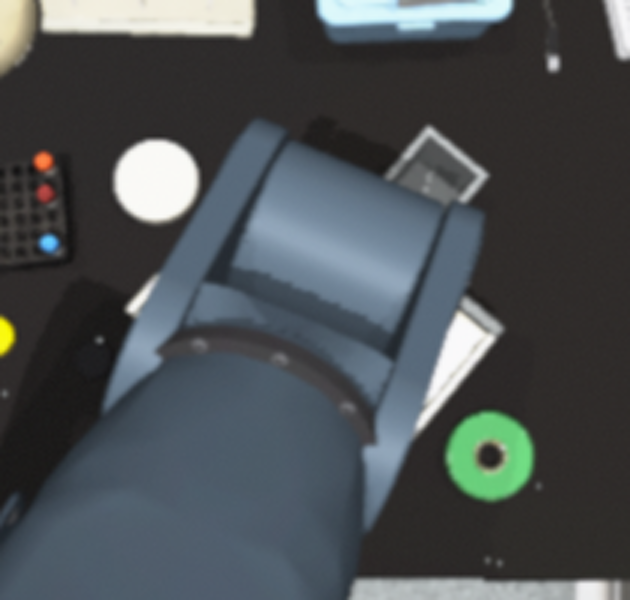

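```bash
python3 - <<'E'
from act import *
t=[.030,-.002]
hb=leg1([-.0425,-.0572],t)
w=wcaps("w7")
leg2(t,hb)
wcaps("w8")
w=wrist();T=np.linalg.inv(w["camera_from_world"])
for u,v in((318,288),(318,295),(318,302),(318,310)):
    z=w["depth"][v,u];P=T@np.array([(u-w["cx"])/w["fx"]*z,(v-w["cy"])/w["fy"]*z,z,1]);print(u,v,tb(P[:3]).round(3),P[2].round(3))
E
```

```text
hover 15.275 [[-0.06437998 -0.07381232]] 0.2097737153629865
wblue [322.2 182. ] 2416 [-0.0406 -0.056 ]
down [-0.16612277  0.12538718  0.1969007 ]
pushed 17.2 [[ 0.0114257  -0.01612408]] [-0.2468635   0.17099992 -0.02420274]
wblue [359.6 125.6] 3218 [0.0696 0.0103]
wblue [318.8 214.8] 3742 [0.0312 0.0008]
aligned 20.1833 [[-1.19636814e-02  4.10384539e-06]]
wblue [316.2 345. ] 2136 [ 0.027  -0.0006]
pushed 20.85 [[ 2.95662435e-02 -8.10842813e-05]] [-0.05414642 -0.14981165  0.47418738]
wblue [318.8 300.6] 1301 [0.0441 0.0008]
318 288 [[0.065 0.   ]] 0.039
318 295 [[0.069 0.   ]] 0.039
318 302 [[0.074 0.   ]] 0.039
318 310 [[0.08 0.  ]] 0.039
```

View pics/w8.png

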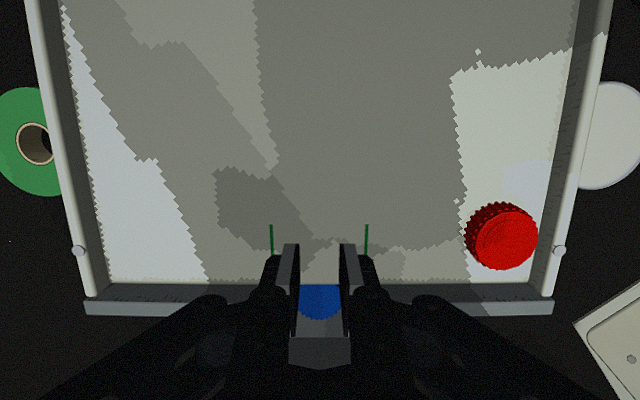

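Third cap is on the stack (top z 0.039, well below the deck). The deck is empty except for the red cap. Next: lift, clear, check and hand in.

```bash
python3 - <<'E'
from act import *
t=r.current_tool_pos(); r.move_linear([t[0],t[1],.16],vel=.2)
r.move_linear([t[0],t[1],.25],vel=.25)
r.set_joints([1.0]+list(r.current_q()[1:]))
print(r.current_t(),r.current_contact_force())
d=look("a9"); w=optics.get_image("scene")
for z,n,lo,hi in((.019,"green",(50,80,60),(80,255,255)),):
    for c_,a in blobs(d,lo,hi,200)[0]: print(n,c_,ray(d,[c_],z))
cv2.imwrite("pics/s9.png",cv2.resize(w["pixels"][140:270,240:440,::-1],None,fx=4,fy=4))
for u in range(345,362,4):
  for v in (180,188):
    x=(u-d["cx"])/d["fx"];y=(v-d["cy"])/d["fy"];z=d["depth"][v,u];T=d["camera_from_world"];P=T[:3,:3].T@(np.array([x*z,y*z,z])-T[:3,3])
    print(u,v,tb(P).round(3),P[2].round(3),d["pixels"][v,u])
E
```

```text
24.9333 [-0.16052495 -0.52836959 -0.00876405]
blue [351.9 185.8] 155 [ 0.0601 -0.0025]
red 553 [0.0864 0.6082]
red 20 [-0.1726  0.5018]
red 102 [0.0156 0.0821]
green [382.57165605 261.49522293] [[ 0.41763998 -0.29297019  0.019     ]]
345 180 [[0.076 0.023]] 0.003 [155 159 159]
345 188 [[0.056 0.009]] 0.029 [ 51  92 178]
349 180 [[0.075 0.013]] 0.039 [ 87 131 228]
349 188 [[0.06  0.001]] 0.04 [ 46 116 231]
353 180 [[0.081 0.006]] 0.04 [ 48 126 242]
353 188 [[ 0.066 -0.006]] 0.039 [ 52 132 245]
357 180 [[0.094 0.001]] 0.01 [101 138 223]
357 188 [[ 0.073 -0.013]] 0.036 [ 58 118 227]
361 180 [[ 0.101 -0.007]] 0.005 [185 190 189]
361 188 [[ 0.086 -0.019]] 0.004 [105 108 109]
```

View pics/a9.png

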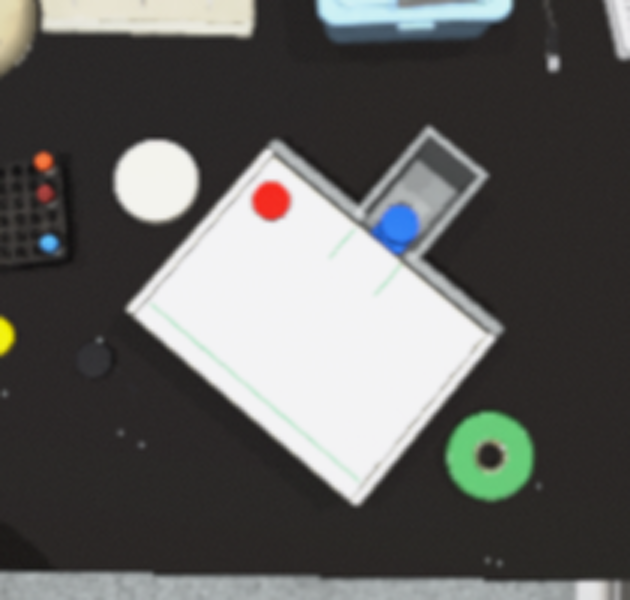

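```bash
python3 - <<'E'
from cell import r
print(abs(r.current_qvel()).max(),r.current_t()); r.hand_in()
E
```

```text
0.002913166725501867 25.0333
the job is handed in; nothing more can be done
```

All three blue caps are in the slot, and I handed the job in at 25 s of the 61 s allowed. I slid each cap over the deck, cradled against the front corners of two slightly open fingertips. The middle cap went straight through the gate. The two side caps were pushed diagonally to the gate line, then straight through.

**Last checks:**
- **Blue caps:** they lie stacked in the slot at about board x 0.06–0.07 m, y 0. The stack's top is at z 0.039 m, well below the 0.066 m limit. In the last top picture I see only the top cap and part of one beneath. I take it that all three are there because the stack is three caps high and the deck is empty of blue.
- **Red cap and tape:** both are within 1 mm of where they started.
- **Petri dish:** it looks unmoved in the picture, but I did not measure it again at the end.
- **Hand:** it is clear of everything and at rest. Contact force readings stayed below about 1.5 N.

**Disagreements:**
- **Board yaw:** both fixed cameras gave about -0.68 rad in world axes, outside the stated -0.5 to +0.15. The board's sizes and lines fitted to about 1–3 mm, so I used the measured value.
- **Cap positions:** the scene-camera colour centroids were about 5 mm off the top view because they include the caps' sides. Corrected to the cap tops, the two views agreed to about 2 mm.

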